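# Take the handle span off a teapot lid with sprung tweezers

### The job

Turn the banding wheel until the lug on the clay lid faces the red pointer. Then pick up the sprung tweezers, bring their tips just above the two blue dots on the lid without touching it, one tip over each dot, and squeeze until the tip gap matches the dots' spacing of 24 mm. Finish while still holding the tweezers there with the gap steady; leave the wheel lined up and the other pots and the brush where they are.

Things in the scene. Friction and masses are not known exactly. Their poses are not given: they have to be found in the camera images.
- wheel (a joint): angle of the banding wheel head and lid (rad), positive anticlockwise from above; 0 = lug exactly faces the red pointer. Starts 0.45 to 1.2, stops at +-1.5, stays where left (drag 0.08 N m). The dark round head (diameter 160 mm, top 68 mm above the table) stands on a fixed foot and turns about the upright axis through the lid's centre
- knob (a point): middle of the clay bar knob on the lid, on the turning axis. The bar is 40 mm long (towards the lug), 14 mm wide and rises 30 mm above the lid's top; this point is 18 mm above the lid's top; its axes turn with the lid (z up, -x points to the lug)
- lug (a point): outer end of the lug, a clay block (14 mm wide, 16 mm high, blue stripe on top) that sticks out 16 mm beyond the lid's rim; this point is 78 mm from the turning axis, 77 mm above the table
- pointer (a point): inner upper edge of the red pointer, 85 mm from the turning axis and just outside the wheel, 64 mm above the table. The pointer is fixed to the wheel's foot, 12 mm wide, reaches from 85 to 111 mm from the axis, on the side roughly towards the robot
- dot_a (a point): centre of one blue dot (8 mm across) on the lid's top face, 46 mm from the axis towards the lug and 12 mm to one side of the line from knob to lug
- dot_b (a point): centre of the other blue dot, same but 12 mm to the other side; the dots are 24 mm apart
- tweezers: loose sprung tweezers, 70 g, lying flat, 170 mm long: two steel legs side by side, spreading level from a round pivot (bow) to brass tips, with an orange grip tab (30 mm long, 22 mm high from the table) on the outside of each leg. Origin: underside, between the tabs, 80 mm from the bow, near the centre of mass; +x from bow to tips, z up, as they lie open (frame goes with the left leg)
- tip_left (a point): lower end of the left tip (left seen from above, looking from bow to tips), 160 mm from the bow, level with the underside of the tabs. Tip gap = distance tip_left to tip_right, 48 mm when open
- tip_right (a point): lower end of the right tip
- bow (a point): underside centre of the bow pivot (diameter 20 mm, 16 mm high)
- cup: bystander: clay cup, diameter 72 mm, 70 mm high, origin centre of its underside
- bowl: bystander: clay bowl, diameter 116 mm, 50 mm high, origin centre of its underside
- jar: bystander: blue glaze jar with white cap, diameter 60 mm, 65 mm high, origin centre of its underside
- dish: bystander: white dish, diameter 80 mm, 30 mm high, origin centre of its underside
- brush: bystander: brush, 200 mm long, lying along its x, origin under its middle
- vase: bystander: white bottle vase, diameter 64 mm, 110 mm high, origin centre of its underside
- tweezers_leg (a joint): closing angle of the tweezers (rad): 0 open, 0.15 at 24 mm tip gap, 0.29 nearly shut. Width over the outer faces of the tabs: 44 mm open, 32 mm at 24 mm gap (faces then parallel); the gap changes 2 mm per 1 mm of squeeze. Squeezing at the tabs takes about 4 N to begin, 8 N at the 24 mm gap, 13 N to shut; let go, they spring open
- base: banding wheel (turntable): fixed dark foot (diameter 124 mm) with the red pointer, carrying the wheel head and, stuck on it, the lid. Origin: on the table on the turning axis; z up, -x towards the pointer. The lid is a pinkish clay disc, diameter 124 mm, 18 mm thick, top 86 mm above the table

How it is judged:
On the way, in this order (a step that is already met when the one before it is completed fails the run):
1. the lug faces the pointer, within 0.12 rad (value of joint wheel between -0.12 and 0.12 rad and height (world z) of tweezers below 0.02 m), for 0.3 s.
2. the tweezers are lifted clear of the table in the fingers, the lug still facing the pointer (value of joint wheel between -0.12 and 0.12 rad and height (world z) of tweezers above 0.05 m and contact force between the fingers and tweezers above 1 N), for 0.2 s.
3. the tips stand over the two dots at a gap of 21 to 27 mm, not touching the lid (value of joint wheel between -0.12 and 0.12 rad and distance between tip_left and tip_right between 0.021 and 0.027 m and ((horizontal distance between tip_left and dot_a below 0.006 m and horizontal distance between tip_right and dot_b below 0.006 m) or (horizontal distance between tip_left and dot_b below 0.006 m and horizontal distance between tip_right and dot_a below 0.006 m)) and z of tip_left in the frame of knob between -0.018 and -0.003 m and z of tip_right in the frame of knob between -0.018 and -0.003 m and contact force between the fingers and tweezers above 1 N and contact force between tweezers and base below 0.2 N), for 0.3 s.
At the end, for the whole second after the job is handed in: Lug faces the pointer within 0.12 rad; tweezers held still in the fingers, not touching the lid; tip gap 21 to 27 mm; each tip within 6 mm of its own dot (either way round) seen from above and 0 to 15 mm above the lid; no bystander moved over 30 mm (all of step 3 and linear speed of tweezers below 0.02 m/s and distance of each of cup, bowl, jar, dish, brush, vase from where it was at the start of the episode below 0.03 m); the arm keeps its last pose, push and grip.
It fails at once if a bystander is moved more than 30 mm (distance of any of cup, bowl, jar, dish, brush, vase from where it was at the start of the episode above 0.03 m).
It also fails if it takes over 61 s, if anything falls off the work surface, if the arm or the gripper's body presses on something with over 40 N, if the wrist force passes 120 N, or if a joint passes its speed limit or range.

### The arm

A 6-joint arm with a two-finger parallel gripper is mounted at the origin on the work surface. World frame = base frame: x ahead of the robot, y to its left, z up, the work surface at z = 0. Lengths are in m, angles in rad, forces in N, time in s.
With the tool pointing down it reaches from about 0.275 to 0.825 m from the base axis. Payload 5.2 kg.
Tool frame: the origin (TCP) lies midway between the tips of the shut fingers; the grasp point (between the pads) lies 19 mm behind it (env.grip_point_offset is the distance from the TCP to the grasp point, in m); z points along the fingers, y is the line along which they close (so a half turn about z gives the same grasp; the last joint's range is limited). The gripper opens to 93 mm and grips with 3 to 60 N. Pads are 15 mm wide; open, the fingers measure 128 mm over their backs; the gripper's body (75 mm by 188 mm) begins 65 mm behind the grasp point.
Start: joints at [1.015, 0.259, 1.535, -0, 1.348, -0.203], TCP at [0.19, 0.516, 0.219] pointing down, gripper open.
Joint ranges: [-3.14, 3.14], [-0.91, 2.08], [0.19, 2.58], [-1.22, 4.36], [0.22, 2.71], [-3.12, 3.12]. Speed limits (rad/s): [2.57, 2.57, 3.14, 3.14, 3.14, 3.14].

### API

Orientations are given as a unit quaternion [x, y, z, w].
In Python, from bench import env gives the robot as it stands.
- The arm moves only by the tool send_path, called in YAML: its name, and indented under it one key for each argument. Schema: {"type":"object","properties":{"increments":{"type":"object","properties":{"steps":{"type":"array","items":{"type":"array","items":{"type":"number"},"minItems":7,"maxItems":7},"minItems":1,"maxItems":12}},"additionalProperties":false,"required":["steps"]},"grip_n":{"type":"number"},"only":{"type":"string"},"quiet":{"type":"boolean"},"lines":{"type":"string"}},"required":["increments"],"additionalProperties":false}. increments is an object whose key "steps" holds a list of rows, 1 to 12 of them, each of 7 numbers: a rotation vector rx, ry, rz in units of 0.2 rad, then dx, dy, dz in units of 5 mm, then the opening from 0.0 (shut) to 1.0 (fully open); each row shifts and turns the commanded pose from where the row before left it, along the tool's axes as they then stand; what a row does not reach is not made up. A row lasts 1/12 s, in which the tool goes at most 0.0417 m and 0.125 rad, less where a joint would pass 70% of its speed; a pose out of reach is approached as far as the arm can. The fingers move at their own pace and stop on an object; grip_n is the grip in N (left out, the last holds). Time passes only in rows, so rows that do not move let the fingers close. The tool returns the time, the measured TCP pose, the force, the opening and the grip force at its end. only (a regular expression) keeps the lines of the reply that match it, lines (a string "A,B") keeps lines A to B, and quiet returns only ok. Input that does not fit is refused with a message, and nothing moves.
- env.read_state(): the state, without advancing time (a new reading comes with each control period).
- env.capture(name): name is "scene" or "side" or "wrist"; returns a dict with "color" (384x512x3 uint8, red, green, blue), "vertical_fov" (degrees; the focal length in pixels is half the picture's height over the tangent of half this angle, whatever the lens; pixels are square), "cx", "cy" (the principal point, pixels), "cam_to_world" (4x4, takes a point from camera to world coordinates); the wrist camera has in their place "hand_eye" (4x4, takes a point from camera to tool coordinates, whose origin is the TCP and whose axes are the flange's). Camera axes: x right, y down, z forward; pixel columns grow to the right and rows downward; lengths in m; the calibration is good to about 2 mm. A picture is of the moment at which its call begins: read the wrist's pose just before it. There is no depth.
- env.sign_off(): hands the job in; it is judged then, once.
The state is a dict: "time": time; "joint_positions": joint angles; "dq": joint speeds; "joint_efforts": joint torques, N m; "eef_pos": TCP position; "orientation": TCP orientation; "ft_force": force on the tool from outside, world axes, zero at the start; "moment": the same for the moment, N m; "gripper_width": opening from 0.0 (shut) to 1.0 (fully open); "grasp_force": force on a finger pad.
Only numpy, scipy, OpenCV 4.12 (cv2) and the standard library are available. Lean on these libraries where they do the work, as an engineer would, in place of code of your own. Each camera call takes 0.05 s, during which the arm holds its last target. There are 200 camera calls.

## Working session

There is one attempt and no reset: what is moved stays moved. The work goes in short steps, Python scripts to look and compute and a tool call to move; the robot and the scene stay as the last step left them, time stands still between calls to the robot, and variables do not carry over. Pictures are saved under pics/ and viewed, at most 12 in all, crops included, and the job is handed in when it is done.

```bash
ls; mkdir -p pics; python3 - <<'E'
from bench import env
import cv2, numpy as np
np.set_printoptions(precision=4,suppress=True)
s=env.read_state();print(s['time'],s['eef_pos'],s['orientation'],s['gripper_width'],env.grip_point_offset)
for n in ("scene","side","wrist"):
    c=env.capture(n);cv2.imwrite(f"pics/{n}0.png",c["color"][:,:,::-1]);print(n,c["vertical_fov"],c["cx"],c["cy"],c.get("cam_to_world",c.get("hand_eye")))
E
```

```text
bench.py
pics
0.0 [0.1897 0.5157 0.2178] [ 0.1755  0.9845 -0.0008 -0.0003] 1.0008675868933068 0.0188
scene 44.642511850443 252.95073490102098 193.82595407371076 [[ 0.8021  0.4228 -0.4218  1.2361]
 [ 0.5972 -0.5642  0.5702 -0.8822]
 [ 0.0031 -0.7092 -0.705   1.1938]
 [ 0.      0.      0.      1.    ]]
side 55.48724184939968 256.57705908794804 189.04339686672492 [[ 0.9611 -0.2036  0.1868  0.3872]
 [-0.2761 -0.68    0.6793 -0.6697]
 [-0.0112 -0.7044 -0.7097  0.7694]
 [ 0.      0.      0.      1.    ]]
wrist 68.03261533782475 255.7005456526227 195.72125417660408 [[ 0.0006 -0.9537 -0.3006  0.0846]
 [ 1.      0.0004  0.0009  0.0011]
 [-0.0007 -0.3006  0.9537 -0.1662]
 [ 0.      0.      0.      1.    ]]
```
View pics/scene0.png

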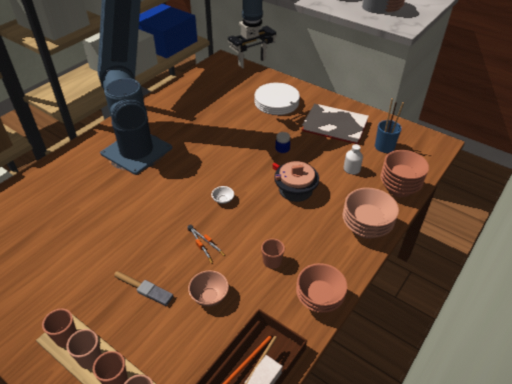

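View pics/side0.png

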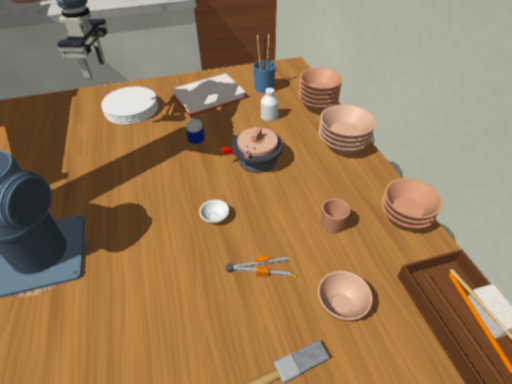

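The scene view shows the wheel at about (297,175), with the pointer at (276,166). The tweezers are near (205,240), with the bow at (190,228). In the side view the wheel is at (258,145), the pointer at (227,150), the bow at (229,267) and the tips at about (293,268).

```bash
cat > h.py <<'E'
import cv2, numpy as np
from bench import env
from scipy.spatial.transform import Rotation as R
np.set_printoptions(precision=4,suppress=True)
def pose():
    s=env.read_state();T=np.eye(4);T[:3,:3]=R.from_quat(s['orientation']).as_matrix();T[:3,3]=s['eef_pos'];return T
def cap(n):
    T=pose();c=env.capture(n)
    c["M"]=c["cam_to_world"] if "cam_to_world" in c else T@c["hand_eye"]
    c["f"]=192/np.tan(np.radians(c["vertical_fov"])/2);c["hsv"]=cv2.cvtColor(c["color"],cv2.COLOR_RGB2HSV);return c
def ray(c,u,v,z):
    d=c["M"][:3,:3]@np.array([(u-c["cx"])/c["f"],(v-c["cy"])/c["f"],1]);o=c["M"][:3,3]
    return o+d*(z-o[2])/d[2]
def proj(c,p):
    q=np.linalg.inv(c["M"])@np.append(p,1);return np.array([c["cx"]+c["f"]*q[0]/q[2],c["cy"]+c["f"]*q[1]/q[2]])
def blobs(c,lo,hi,amin=4):
    m=cv2.inRange(c["hsv"],np.array(lo),np.array(hi));n,l,st,ce=cv2.connectedComponentsWithStats(m)
    return [(st[i,4],ce[i],st[i]) for i in range(1,n) if st[i,4]>=amin]
def save(c,name,box=None,k=1):
    im=c["color"][:,:,::-1]
    if box: im=im[box[1]:box[3],box[0]:box[2]]
    cv2.imwrite("pics/"+name,cv2.resize(im,None,fx=k,fy=k,interpolation=cv2.INTER_CUBIC))
E
python3 - <<'E'
from h import *
for n in ("scene","side"):
    c=cap(n)
    print(n,'red');[print(a,ce,ray(c,*ce,.06)) for a,ce,_ in blobs(c,(0,190,100),(5,255,255))]
    print('orange');[print(a,ce,ray(c,*ce,.018)) for a,ce,_ in blobs(c,(6,210,190),(14,255,255))]
p=(258,140) 
print(ray(c,258,143,.086),'bow',ray(c,229,267,.008),'tips',ray(c,295,275,0.003),ray(c,288,260,.003))
save(c,'crop1.png',(190,110,320,300),3)
E
```

```text
scene red
31 [275.0645 165.6129] [0.5351 0.2008 0.06  ]
orange
13 [207. 237.] [ 0.532  -0.1814  0.018 ]
16 [198.5    242.0625] [ 0.5239 -0.214   0.018 ]
87 [246.7471 359.5977] [ 0.8888 -0.4369  0.018 ]
side red
66 [226.5606 150.2273] [0.5321 0.1969 0.06  ]
orange
[0.6252 0.1712 0.086 ] bow [ 0.4499 -0.1779  0.008 ] tips [ 0.597  -0.2412  0.003 ] [ 0.5951 -0.1964  0.003 ]
```

View pics/crop1.png

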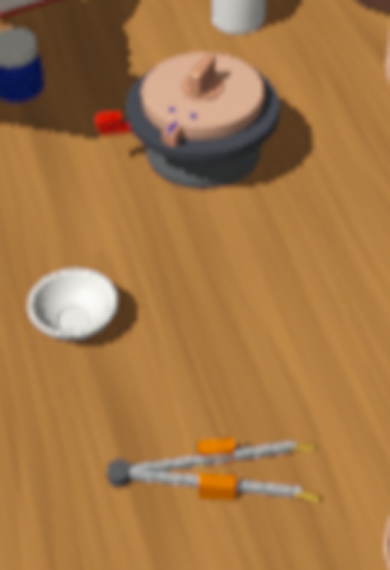

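The crop shows the lug at about (247,153), with the two dots beside it, and the pointer at (227,150). The tweezers lie with the bow at left and the tips at right. I'll move the wrist camera over the wheel.

The rows are not in the units I measure in: shifts go in units of 5 mm and turns go in units of 0.2 rad. I convert before sending: -0.0135 m is -2.7, -0.039 m is -7.8.

send_path:
  increments: {"steps": [[0, 0, 0, -7.8, -2.7, 0, 1], [0, 0, 0, -7.8, -2.7, 0, 1], [0, 0, 0, -7.8, -2.7, 0, 1], [0, 0, 0, -7.8, -2.7, 0, 1], [0, 0, 0, -7.8, -2.7, 0, 1], [0, 0, 0, -7.8, -2.7, 0, 1], [0, 0, 0, -7.8, -2.7, 0, 1], [0, 0, 0, -7.8, -2.7, 0, 1], [0, 0, 0, -7.8, -2.7, 0, 1], [0, 0, 0, -7.8, -2.7, 0, 1], [0, 0, 0, -7.8, -2.7, 0, 1], [0, 0, 0, -7.8, -2.7, 0, 1]]}
  grip_n: 20

```text
time: 1.25
eef_pos: [0.5745, 0.2008, 0.2186]
orientation: [0.176, 0.984, 0.0, -0.0]
ft_force: [-0.5, 1.2, -0.0]
gripper_width: 1.0
grasp_force: 0.0
```

send_path:
  increments: {"steps": [[0, 0, 0, -7.8, -2.7, 0, 1], [0, 0, 0, 0, 0, 0, 1]]}

```text
time: 1.42
eef_pos: [0.6104, 0.1704, 0.2175]
orientation: [0.178, 0.984, -0.001, 0.001]
ft_force: [-0.8, -0.1, 0.5]
gripper_width: 1.001
grasp_force: 0.0
```

```bash
python3 - <<'E'
from h import *
c=cap("wrist");save(c,"w1.png")
print(pose());print(c["M"])
for z in (.06,):
  for a,ce,_ in blobs(c,(0,190,80),(5,255,255)): print('red',a,ce,ray(c,*ce,z))
for a,ce,st in blobs(c,(110,60,40),(140,255,255)): print('blue',a,ce,ray(c,*ce,.086),st)
E
```

```text
[[-0.9367  0.3501 -0.0004  0.6077]
 [ 0.3501  0.9367 -0.0008  0.1729]
 [ 0.0001 -0.0009 -1.      0.2174]
 [ 0.      0.      0.      1.    ]]
[[ 0.3503  0.8926  0.2839  0.5312]
 [ 0.9366 -0.3335 -0.1072  0.2016]
 [-0.001   0.3034 -0.9529  0.3834]
 [ 0.      0.      0.      1.    ]]
red 302 [260.1523 106.3709] [0.534  0.2053 0.06  ]
blue 633 [365.6209   6.97  ] [0.4866 0.3242 0.086 ] [343   0  52  18 633]
blue 37 [246.0811 170.5405] [0.5898 0.1684 0.086 ] [243 168   7   6  37]
blue 68 [222.6176 173.4118] [0.5839 0.1437 0.086 ] [215 170  16   8  68]
blue 33 [238.5758 190.5758] [0.6077 0.1527 0.086 ] [236 188   6   6  33]
```

View pics/w1.png

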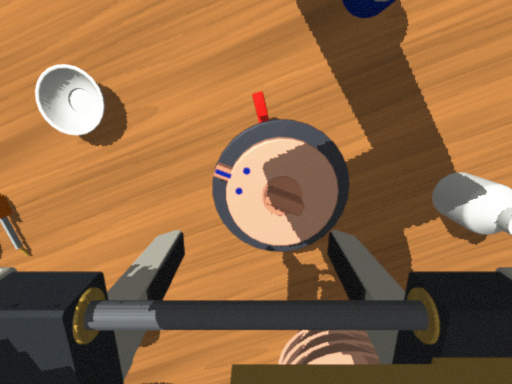

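The wrist view shows the pointer at (260,106), the dots at (246,171) and (239,191), the lug at (222,173), and the knob near (285,195). The dot spacing measures 23.8 mm, as it should. Next I'll refine the axis position and the pointer direction.

```bash
python3 - <<'E'
from h import *
c=cap("wrist");h=c["hsv"]
# lid+knob: pinkish, unsat; 
m=cv2.inRange(c["color"],np.array((90,50,35)),np.array((255,225,205)))&cv2.inRange(h,np.array((0,40,60)),np.array((14,140,255)))
m[:110]=0;m[262:]=0;m[:,:205]=0;m[:,360:]=0
m=cv2.morphologyEx(m,cv2.MORPH_CLOSE,np.ones((7,7)));m=cv2.morphologyEx(m,cv2.MORPH_OPEN,np.ones((17,17)))
cs,_=cv2.findContours(m,cv2.RETR_EXTERNAL,cv2.CHAIN_APPROX_NONE);k=max(cs,key=cv2.contourArea)[:,0]
P=np.array([ray(c,*p,.086)[:2] for p in k]);print('lid',cv2.minEnclosingCircle(P.astype(np.float32)),P.min(0),P.max(0))
d=cv2.inRange(h,np.array((90,0,20)),np.array((125,255,110)));d[:110]=0;d[262:]=0;d[:,:205]=0;d[:,355:]=0
d=cv2.morphologyEx(d|m,cv2.MORPH_CLOSE,np.ones((7,7)));d=cv2.morphologyEx(d,cv2.MORPH_OPEN,np.ones((21,21)))
cs,_=cv2.findContours(d,cv2.RETR_EXTERNAL,cv2.CHAIN_APPROX_NONE);k=max(cs,key=cv2.contourArea)[:,0]
P=np.array([ray(c,*p,.066)[:2] for p in k]);print('head',cv2.minEnclosingCircle(P.astype(np.float32)),P.min(0),P.max(0))
r=cv2.inRange(h,np.array((0,190,80)),np.array((5,255,255)));v,u=np.nonzero(r)
P=np.array([ray(c,a,b,.062)[:2] for a,b in zip(u,v)]);w,V=np.linalg.eigh(np.cov(P.T));print('ptr',P.mean(0),V[:,1],w)
q=P@V[:,1];print(q.max()-q.min())
s=env.read_state();print(s['eef_pos'],s['joint_positions'])
E
```

```text
lid ((0.6292517185211182, 0.18904218077659607), 0.06698831915855408) [0.5655 0.1274] [0.6949 0.2559]
head ((0.6312583088874817, 0.19708405435085297), 0.08065030723810196) [0.5514 0.1173] [0.7075 0.2733]
ptr [0.5339 0.2053] [-0.9931  0.1176] [0.     0.0001]
0.03002565408689284
[0.6059 0.1747 0.2176] [ 0.104   0.4055  1.3278  0.0002  1.4099 -1.1109]
```

In the tool's units: -0.121 rad is -0.605.

send_path:
  increments: {"steps": [[0, 0, -0.605, 0, 0, 0, 1], [0, 0, -0.605, 0, 0, 0, 1], [0, 0, -0.605, 0, 0, 0, 1], [0, 0, -0.605, 0, 0, 0, 1], [0, 0, -0.605, 0, 0, 0, 1], [0, 0, -0.605, 0, 0, 0, 1], [0, 0, -0.605, 0, 0, 0, 1], [0, 0, -0.605, 0, 0, 0, 1], [0, 0, -0.605, 0, 0, 0, 1], [0, 0, -0.605, 0, 0, 0, 1], [0, 0, 0, 0, 0, 0, 1], [0, 0, 0, 0, 0, 0, 1]]}

```text
time: 2.52
eef_pos: [0.6041, 0.1775, 0.2189]
orientation: [-0.415, 0.91, 0.0, -0.0]
ft_force: [-0.1, 0.1, 0.2]
gripper_width: 1.0
grasp_force: 0.0
```

```bash
cat >> h.py <<'E'
def go(x,y,z,yaw):
    T=pose();a=np.arctan2(T[1,0],T[0,0]);print('pos',T[:3,3],'yaw',a,'need rz',-((yaw-a+np.pi)%(2*np.pi)-np.pi),'d tool',T[:3,:3].T@(np.array([x,y,z])-T[:3,3]),'ft',env.read_state()['ft_force'],'w',env.read_state()['gripper_width'])
E
python3 -c "
from h import *
go(.629,.1945,.094,3.992)"
```

```text
pos [0.6041 0.1775 0.2189] yaw -2.286502375513422 need rz 0.0046829316661636256 d tool [-0.0291 -0.0077  0.1249] ft [-0.0748  0.1147  0.1636] w 0.9999505666500677
```

send_path:
  increments: {"steps": [[0, 0, 0.025, -5.8, -1.54, 0, 1], [0, 0, 0, 0, 0, 6.2, 1], [0, 0, 0, 0, 0, 6.2, 1], [0, 0, 0, 0, 0, 6.2, 1], [0, 0, 0, 0, 0, 6.2, 0.6], [0, 0, 0, 0, 0, 0, 0.5], [0, 0, 0, 0, 0, 0, 0.5]]}

```text
time: 3.1
eef_pos: [0.6285, 0.1934, 0.0936]
orientation: [-0.412, 0.911, 0.001, -0.002]
ft_force: [0.3, 0.0, -0.6]
gripper_width: 0.828
grasp_force: 0.0
```

```bash
python3 -c "
from h import *
go(.629,.1945,.094,3.992)"
```

```text
pos [0.6285 0.1934 0.0936] yaw -2.2912983722762537 need rz -0.00011306509666653142 d tool [-0.0011  0.0003 -0.0004] ft [ 0.2541  0.0168 -0.5864] w 0.8278665529748052
```

send_path:
  increments: {"steps": [[0, 0, 0, 0, 0, 0, 0], [0, 0, 0, 0, 0, 0, 0], [0, 0, 0, 0, 0, 0, 0], [0, 0, 0, 0, 0, 0, 0], [0, 0, 0, 0, 0, 0, 0], [0, 0, 0, 0, 0, 0, 0], [0, 0, 0, 0, 0, 0, 0], [0, 0, 0, 0, 0, 0, 0], [0, 0, 0, 0, 0, 0, 0], [0, 0, 0, 0, 0, 0, 0], [0, 0, 0, 0, 0, 0, 0], [0, 0, 0, 0, 0, 0, 0]]}
  grip_n: 20

```text
time: 4.1
eef_pos: [0.6292, 0.1937, 0.0945]
orientation: [-0.413, 0.911, 0.001, -0.001]
ft_force: [-3.3, 2.6, 1.5]
gripper_width: 0.15
grasp_force: 20.0
```

send_path:
  increments: {"steps": [[0, 0, 0, 0, 0, 0, 0], [0, 0, 0, 0, 0, 0, 0], [0, 0, 0, 0, 0, 0, 0], [0, 0, 0, 0, 0, 0, 0], [0, 0, 0, 0, 0, 0, 0]]}

```text
time: 4.52
eef_pos: [0.6292, 0.1937, 0.0945]
orientation: [-0.413, 0.911, 0.001, -0.0]
ft_force: [-3.9, 3.7, 2.3]
gripper_width: 0.15
grasp_force: 20.0
```

```bash
python3 -c "
from h import *
go(.629,.1945,.094,3.024)"
```

```text
pos [0.6292 0.1937 0.0945] yaw -2.28912873028305 need rz 0.9700565768965355 d tool [-0.0004  0.0007  0.0005] ft [-3.9215  3.7198  2.3112] w 0.14951692753915738
```

In the tool's units: 0.11 rad is 0.55.

send_path:
  increments: {"steps": [[0, 0, 0.3, 0, 0, 0, 0], [0, 0, 0.55, 0, 0, 0, 0], [0, 0, 0.55, 0, 0, 0, 0], [0, 0, 0.55, 0, 0, 0, 0], [0, 0, 0.55, 0, 0, 0, 0], [0, 0, 0.55, 0, 0, 0, 0], [0, 0, 0.55, 0, 0, 0, 0], [0, 0, 0.55, 0, 0, 0, 0], [0, 0, 0.4, 0, 0, 0, 0], [0, 0, 0.3, 0, 0, 0, 0], [0, 0, 0, 0, 0, 0, 0], [0, 0, 0, 0, 0, 0, 0]]}

```text
time: 5.52
eef_pos: [0.6293, 0.1935, 0.0945]
orientation: [0.059, 0.998, 0.0, -0.001]
ft_force: [-4.2, 3.4, 2.0]
gripper_width: 0.148
grasp_force: 20.0
```

```bash
python3 -c "
from h import *
go(.629,.1945,.094,3.024)"
```

```text
pos [0.6293 0.1935 0.0945] yaw 3.0244649197957383 need rz 0.00046491979573826114 d tool [0.0004 0.001  0.0005] ft [-4.1992  3.3672  1.9665] w 0.1483677006598118
```

In the tool's units: -0.04 m is -8, -0.03 m is -6.

send_path:
  increments: {"steps": [[0, 0, 0, 0, 0, 0, 1], [0, 0, 0, 0, 0, 0, 1], [0, 0, 0, 0, 0, 0, 1], [0, 0, 0, 0, 0, 0, 1], [0, 0, 0, 0, 0, -6, 1], [0, 0, 0, 0, 0, -8, 1], [0, 0, 0, 0, 0, -8, 1], [0, 0, 0, 0, 0, -3, 1], [0, 0, 0, 0, 0, 0, 1], [0, 0, 0, 0, 0, 0, 1]]}

```text
time: 6.35
eef_pos: [0.6307, 0.193, 0.2208]
orientation: [0.059, 0.998, 0.0, 0.001]
ft_force: [-0.3, 0.0, -1.1]
gripper_width: 0.819
grasp_force: 0.0
```

```bash
python3 - <<'E'
from h import *
c=cap("wrist");save(c,"w2.png",(130,60,390,260),3)
r=cv2.inRange(c["hsv"],np.array((0,190,80)),np.array((5,255,255)));v,u=np.nonzero(r)
P=np.array([ray(c,a,b,.062)[:2] for a,b in zip(u,v)]);w,V=np.linalg.eigh(np.cov(P.T));print('ptr',P.mean(0),V[:,1])
for a,ce,st in blobs(c,(110,60,40),(140,255,255)): print('blue',a,ce,ray(c,*ce,.086),st)
go(.629,.1945,.22,3.024)
E
```

```text
ptr [0.5337 0.2062] [-0.2603  0.9655]
blue 964 [375.2033  19.5104] [0.4845 0.3233 0.086 ] [357   0  54  37 964]
blue 71 [256.5211 120.3803] [0.5615 0.2035 0.086 ] [255 112   4  18  71]
blue 42 [244.9286 142.1905] [0.5821 0.1889 0.086 ] [242 139   7   7  42]
blue 41 [268.0244 142.5854] [0.5853 0.2128 0.086 ] [265 139   7   8  41]
pos [0.6297 0.1929 0.2189] yaw 3.0236994441655747 need rz -0.0003005558344253423 d tool [ 0.0009  0.0015 -0.0011] ft [-0.6706 -1.0563  0.3834] w 0.8586056137896776
```

View pics/w2.png

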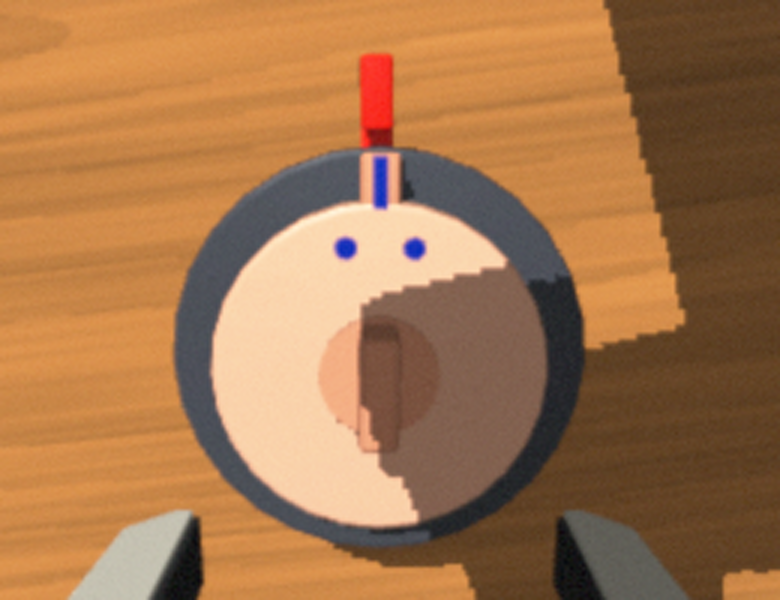

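The lug now faces the pointer. The lug stripe, the knob bar and the red pointer all sit in one column, and the dots are at (245,142) and (268,143). I'll go to the tweezers next.

send_path:
  increments: {"steps": [[0, 0, 0, 1.26, -8.06, 0, 1], [0, 0, 0, 1.26, -8.06, 0, 1], [0, 0, 0, 1.26, -8.06, 0, 1], [0, 0, 0, 1.26, -8.06, 0, 1], [0, 0, 0, 1.26, -8.06, 0, 1], [0, 0, 0, 1.26, -8.06, 0, 1], [0, 0, 0, 1.26, -8.06, 0, 1], [0, 0, 0, 1.26, -8.06, 0, 1], [0, 0, 0, 1.26, -8.06, 0, 1], [0, 0, 0, 1.26, -8.06, 0, 1], [0, 0, 0.6, 0, 0, 0, 1], [0, 0, 0.15, 0, 0, 0, 1]]}

```text
time: 7.4
eef_pos: [0.518, -0.202, 0.2169]
orientation: [0.139, 0.99, 0.001, -0.002]
ft_force: [0.1, 0.2, 0.5]
gripper_width: 1.0
grasp_force: 0.0
```

send_path:
  increments: {"steps": [[0, 0, 0, 0, 0, 0, 1], [0, 0, 0, 0, 0, 0, 1]]}

```text
time: 7.57
eef_pos: [0.5191, -0.1994, 0.2177]
orientation: [0.133, 0.991, 0.001, -0.002]
ft_force: [-0.0, -0.0, 0.1]
gripper_width: 1.001
grasp_force: 0.0
```

```bash
python3 - <<'E'
from h import *
go(.527,-.2,.22,2.87)
c=cap("wrist");save(c,"w3.png")
for a,ce,st in blobs(c,(5,190,120),(14,255,255),30): print('orange',a,ce,ray(c,*ce,.018),st)
E
```

```text
pos [ 0.5191 -0.1994  0.2177] yaw 2.8746332386635003 need rz 0.004633238663500183 d tool [-0.0078  0.0015 -0.0023] ft [-0.0394 -0.0331  0.0508] w 1.001018165490425
orange 207 [244.6184 178.8454] [ 0.5221 -0.2137  0.018 ] [240 166  10  26 207]
orange 204 [270.0686 178.6029] [ 0.5307 -0.1811  0.018 ] [266 166   9  26 204]
```

View pics/w3.png

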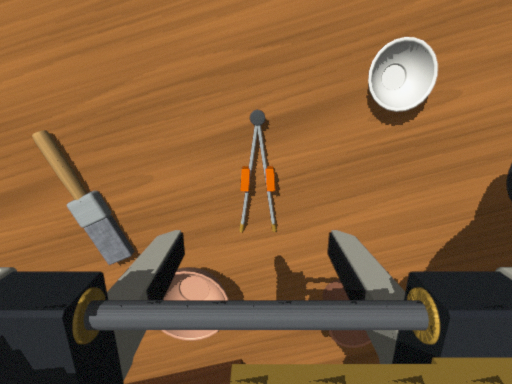

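The bow is at (258,118), the tips at (242,231) and (275,230), and the orange tabs at (245,179) and (270,179). There is room around the tabs for the fingers.

```bash
python3 - <<'E'
from h import *
c=cap("wrist")
dk=[b for b in blobs(c,(85,20,20),(125,160,120),60) if 240<b[1][0]<275 and 100<b[1][1]<135]
[print('bow',a,ce,ray(c,*ce,.014)) for a,ce,_ in dk]
tp=[b for b in blobs(c,(18,120,90),(32,255,255),4) if 220<b[1][0]<300 and 200<b[1][1]<245]
[print('tip',a,ce,ray(c,*ce,.004)) for a,ce,_ in tp]
b=ray(c,258,118,.014);t=[ray(c,242,231,.003),ray(c,275.5,230,.003)];print(b,t,np.linalg.norm(t[0]-t[1]))
m=(t[0]+t[1])/2;d=(m-b)[:2];L=np.linalg.norm(d);print('len',L,'yaw',np.arctan2(d[1],d[0]));o=b[:2]+.08*d/L;print('origin',o)
go(*o,.006,np.arctan2(-d[1],-d[0]))
E
```

```text
tip 35 [240.8    227.0571] [ 0.5937 -0.24    0.004 ]
tip 34 [273.2941 227.1471] [ 0.6063 -0.1945  0.004 ]
[ 0.4524 -0.1762  0.014 ] [array([ 0.6006, -0.2402,  0.003 ]), array([ 0.6119, -0.1926,  0.003 ])] 0.048962385686602786
len 0.15905419272347213 yaw -0.25569470340830447
origin [ 0.5298 -0.1964]
pos [ 0.5197 -0.199   0.2185] yaw 2.875700080660806 need rz -0.0101978695206828 d tool [-0.0095  0.005   0.2125] ft [-0.583  -0.1605  0.4968] w 0.9986304210725465
```

In the tool's units: 0.04 m is 8, 0.035 m is 7, -0.01 rad is -0.05.

send_path:
  increments: {"steps": [[0, 0, -0.05, -1.8, 0.9, 0, 1], [0, 0, 0, 0, 0, 8, 1], [0, 0, 0, 0, 0, 8, 1], [0, 0, 0, 0, 0, 8, 1], [0, 0, 0, 0, 0, 7, 0.8], [0, 0, 0, 0, 0, 6, 0.8], [0, 0, 0, 0, 0, 3, 0.7], [0, 0, 0, 0, 0, 0, 0.7], [0, 0, 0, 0, 0, 0, 0.7]]}

```text
time: 8.42
eef_pos: [0.5301, -0.1968, 0.0189]
orientation: [0.128, 0.992, 0.0, -0.001]
ft_force: [0.4, 0.3, -0.7]
gripper_width: 0.718
grasp_force: 0.0
```

```bash
python3 - <<'E'
from h import *
go(.529,-.197,.006,2.884)
c=cap("wrist");save(c,"w4.png")
E
```

```text
pos [ 0.5301 -0.1968  0.0189] yaw 2.8854277853566987 need rz 0.0014277853566988519 d tool [ 0.001  -0.0005  0.0129] ft [ 0.401   0.3291 -0.685 ] w 0.7182911681668531
```

View pics/w4.png

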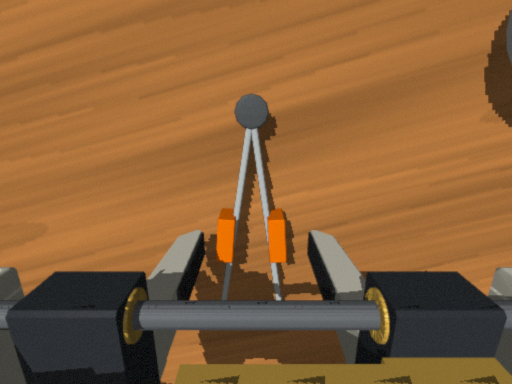

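The tabs at (227,236) and (277,236) sit between the open fingers, 1 to 2 mm to the left of the finger centre. I'll correct for that, go down and squeeze.

In the tool's units: -0.0015 m is -0.3, 0.001 m is 0.2.

send_path:
  increments: {"steps": [[0, 0, 0, 0.2, -0.3, 1.4, 0.7], [0, 0, 0, 0, 0, 1.4, 0.6], [0, 0, 0, 0, 0, 0, 0.5], [0, 0, 0, 0, 0, 0, 0.44], [0, 0, 0, 0, 0, 0, 0.4], [0, 0, 0, 0, 0, 0, 0.36], [0, 0, 0, 0, 0, 0, 0.345], [0, 0, 0, 0, 0, 0, 0.345], [0, 0, 0, 0, 0, 0, 0.345], [0, 0, 0, 0, 0, 0, 0.345], [0, 0, 0, 0, 0, 0, 0.345], [0, 0, 0, 0, 0, 0, 0.345]]}
  grip_n: 20

```text
time: 9.47
eef_pos: [0.5288, -0.199, 0.006]
orientation: [0.129, 0.992, -0.0, 0.0]
ft_force: [0.3, 1.0, 3.5]
gripper_width: 0.348
grasp_force: 8.6
```

```bash
python3 - <<'E'
from h import *
go(.529,-.197,.005,2.884)
print(env.read_state()['grasp_force'])
E
```

```text
pos [ 0.5288 -0.199   0.006 ] yaw 2.883780452911593 need rz -0.00021954708840699055 d tool [0.0003 0.002  0.001 ] ft [0.257  0.9665 3.4951] w 0.34815930339667495
8.642549067735672
```

send_path:
  increments: {"steps": [[0, 0, 0, 0, 0, -2, 0.345], [0, 0, 0, 0, 0, -4, 0.345], [0, 0, 0, 0, 0, -6, 0.345], [0, 0, 0, 0, 0, -6, 0.345], [0, 0, 0, 0, 0, -6, 0.345], [0, 0, 0, 0, 0, -4, 0.345], [0, 0, 0, 0, 0, -2, 0.345], [0, 0, 0, 0, 0, 0, 0.345], [0, 0, 0, 0, 0, 0, 0.345], [0, 0, 0, 0, 0, 0, 0.345]]}

```text
time: 10.3
eef_pos: [0.5275, -0.1983, 0.1539]
orientation: [0.129, 0.992, 0.001, -0.001]
ft_force: [-1.1, 0.3, -0.5]
gripper_width: 0.348
grasp_force: 7.8
```

```bash
python3 - <<'E'
from h import *
c=cap("wrist");save(c,"w5.png")
mid=np.array([.5837,.20085]);e=np.array([np.cos(3.015),np.sin(3.015)])
go(*(mid+.08*e),.15,3.015);print(env.read_state()['grasp_force'],mid+.08*e)
E
```

```text
pos [ 0.5274 -0.1983  0.1537] yaw 2.8837037447392375 need rz -0.1312962552607626 d tool [0.1267 0.3898 0.0046] ft [-1.2103 -0.5767 -0.9567] w 0.34800821749869837
7.772105634212494 [0.5043 0.211 ]
```

View pics/w5.png

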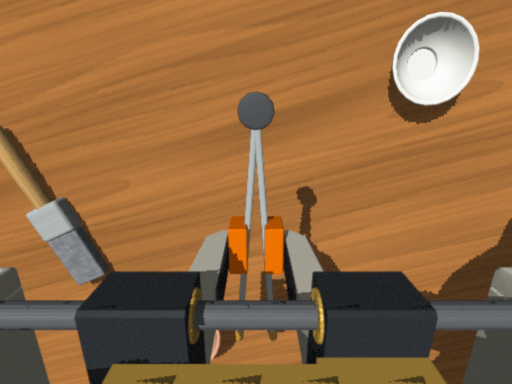

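The tweezers are held level, with the bow at (256,111) and the brass tips just visible at about (240,335) and (270,335). I'll carry them to the wheel.

send_path:
  increments: {"steps": [[0, 0, 0, 1.28, 3.9, 0, 0.345], [0, 0, 0, 2.3, 7.1, 0, 0.345], [0, 0, 0, 2.3, 7.1, 0, 0.345], [0, 0, 0, 2.3, 7.1, 0, 0.345], [0, 0, 0, 2.3, 7.1, 0, 0.345], [0, 0, 0, 2.3, 7.1, 0, 0.345], [0, 0, 0, 2.3, 7.1, 0, 0.345], [0, 0, 0, 2.3, 7.1, 0, 0.345], [0, 0, 0, 2.3, 7.1, 0, 0.345], [0, 0, 0, 2.3, 7.1, 0, 0.345], [0, 0, 0, 2.3, 7.1, 0, 0.345], [0, 0, 0, 1.06, 3.06, 0, 0.345]]}

```text
time: 11.35
eef_pos: [0.5037, 0.2142, 0.1539]
orientation: [0.127, 0.992, 0.0, -0.002]
ft_force: [0.6, 0.4, -1.2]
gripper_width: 0.345
grasp_force: 7.8
```

send_path:
  increments: {"steps": [[0, 0, -0.325, 0, 0, 0, 0.345], [0, 0, -0.33, 0, 0, 0, 0.345], [0, 0, 0, 0, 0, 0, 0.345], [0, 0, 0, 0, 0, 0, 0.345], [0, 0, 0, 0, 0, 0, 0.345], [0, 0, 0, 0, 0, 0, 0.345]]}

```text
time: 11.85
eef_pos: [0.5053, 0.2099, 0.1552]
orientation: [0.064, 0.998, -0.0, -0.0]
ft_force: [-0.7, -0.3, -1.7]
gripper_width: 0.349
grasp_force: 7.8
```

```bash
python3 - <<'E'
from h import *
mid=np.array([.5837,.20085]);e=np.array([np.cos(3.015),np.sin(3.015)])
go(*(mid+.08*e),.15,3.015);print(env.read_state()['grasp_force'])
w=cap("wrist");s=cap("side");sc=cap("scene")
a=cv2.resize(w["color"][90:384,180:340],None,fx=2,fy=2,interpolation=cv2.INTER_CUBIC)[:570]
def cr(c,p,k=4):
    u,v=proj(c,p).astype(int);return cv2.resize(c["color"][v-36:v+36,u-32:u+32],(253,285),interpolation=cv2.INTER_CUBIC)
T=pose();p=T[:3,3]-T[:3,0]*.05
b=np.vstack([cr(s,p),cr(sc,p)]);print([proj(x,p) for x in (s,sc)])
cv2.imwrite("pics/m6.png",np.hstack([a,b])[:,:,::-1])
E
```

```text
pos [0.5053 0.2099 0.1552] yaw 3.012839328955932 need rz -0.002160671044068252 d tool [0.001  0.0009 0.0052] ft [-0.7327 -0.26   -1.6607] w 0.3493766515455007
7.772127538919449
[array([231.5044, 121.705 ]), array([281.2027, 146.9471])]
```

View pics/m6.png

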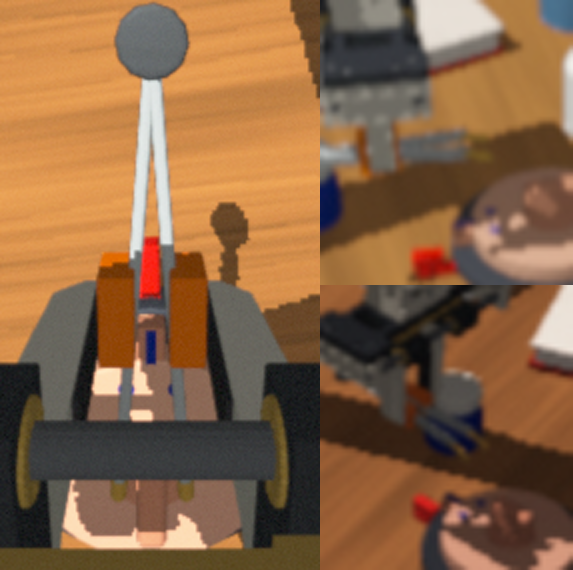

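The wrist view shows the tips at about (239,335) and (272,335), between the fingers. The pointer, lug and both dots are visible below, and all are symmetric about the legs. Now I'll measure the tip positions in the tool frame.

```bash
cat > tips.py <<'E'
from h import *
def tips(zt):
    c=cap("wrist");T=pose()
    m=cv2.inRange(c["hsv"],np.array((18,110,40)),np.array((34,255,255)));m[:328]=0;m[348:]=0;m[:,:226]=0;m[:,286:]=0
    n,l,st,ce=cv2.connectedComponentsWithStats(m);out=[]
    for i in range(1,n):
        if st[i,4]<8: continue
        H=c["hand_eye"]
        for v in (st[i,1]+st[i,3]-1,):
            u=ce[i,0];d=H[:3,:3]@np.array([(u-c["cx"])/c["f"],(v-c["cy"])/c["f"],1]);p=H[:3,3]+d*(zt-H[2,3])/d[2]
            out.append(p);print(st[i],'tool',p,'world',T[:3,3]+T[:3,:3]@p)
    if len(out)==2: print('gap',np.linalg.norm(out[0]-out[1]),'mid tool',(out[0]+out[1])/2)
if __name__=="__main__":
    tips(.006)
    c=cap("wrist")
    for a,ce,st in blobs(c,(110,100,30),(135,255,255)): print('blue',a,ce,ray(c,*ce,.086))
    H=c["hand_eye"];d=H[:3,:3]@np.array([(256-c["cx"])/c["f"],(111-c["cy"])/c["f"],1]);print('bow tool',H[:3,3]+d*(-.010-H[2,3])/d[2])
    for n,o in (("side",(199,85)),("scene",(249,110))):
        c=cap(n);print(n,[(a,ce,ray(c,*ce,.149)) for a,ce,st in blobs(c,(18,90,40),(34,255,255),2) if 0<ce[0]-o[0]<64 and 0<ce[1]-o[1]<72])
E
python3 tips.py
```

```text
[235 330   8  11  58] tool [-0.0842 -0.0114  0.006 ] world [0.5876 0.188  0.1497]
[269 331   8  10  61] tool [-0.0842  0.0142  0.006 ] world [0.5909 0.2134 0.1497]
gap 0.02560861241935381 mid tool [-0.0842  0.0014  0.006 ]
blue 1198 [379.6937 119.8297] [0.4451 0.3194 0.086 ]
blue 79 [254.9747 262.5949] [0.561  0.2037 0.086 ]
blue 7 [264.7143 283.8571] [0.5852 0.21   0.086 ]
bow tool [ 0.0818  0.0014 -0.01  ]
side [(np.int32(3), array([220.6667,  87.3333]), array([0.5676, 0.4153, 0.149 ])), (np.int32(7), array([199.4286,  89.2857]), array([0.4979, 0.4237, 0.149 ])), (np.int32(9), array([238.4444, 119.2222]), array([0.5795, 0.2193, 0.149 ])), (np.int32(17), array([239.1765, 123.7647]), array([0.5759, 0.1963, 0.149 ]))]
scene [(np.int32(8), array([272.75, 120.5 ]), array([0.4369, 0.3214, 0.149 ])), (np.int32(2), array([268. , 125.5]), array([0.4408, 0.2851, 0.149 ]))]
```

send_path:
  increments: {"steps": [[0, 0, 0, 0, 0, 2, 0.345], [0, 0, 0, 0, 0, 3, 0.345], [0, 0, 0, 0, 0, 3, 0.345], [0, 0, 0, 0, 0, 2, 0.345], [0, 0, 0, 0, 0, 0, 0.345], [0, 0, 0, 0, 0, 0, 0.345], [0, 0, 0, 0, 0, 0, 0.345], [0, 0, 0, 0, 0, 0, 0.345]]}

```text
time: 12.87
eef_pos: [0.5061, 0.2105, 0.1065]
orientation: [0.063, 0.998, 0.0, 0.001]
ft_force: [-0.3, -0.7, -0.3]
gripper_width: 0.348
grasp_force: 7.8
```

```bash
python3 - <<'E'
from h import *
go(.5043,.211,.1,3.015)
w=cap("wrist");s=cap("side");sc=cap("scene")
a=cv2.resize(w["color"][230:350,215:300],None,fx=4,fy=4,interpolation=cv2.INTER_CUBIC)
T=pose();p=T[:3,3]-T[:3,0]*.07
def cr(c):
    u,v=proj(c,p).astype(int);print(u-30,v-15,'x8');return cv2.resize(c["color"][v-15:v+15,u-30:u+26],None,fx=8,fy=8,interpolation=cv2.INTER_CUBIC)
b=np.vstack([cr(s),cr(sc)]);print(a.shape,b.shape)
cv2.imwrite("pics/m7.png",np.hstack([a[:480],b])[:,:,::-1])
E
```

```text
pos [0.5061 0.2105 0.1065] yaw 3.014806881140885 need rz -0.00019311885911532656 d tool [0.0019 0.0003 0.0065] ft [-0.3328 -0.6962 -0.3003] w 0.34768342488484566
209 119 x8
254 145 x8
(480, 340, 3) (480, 448, 3)
```

View pics/m7.png

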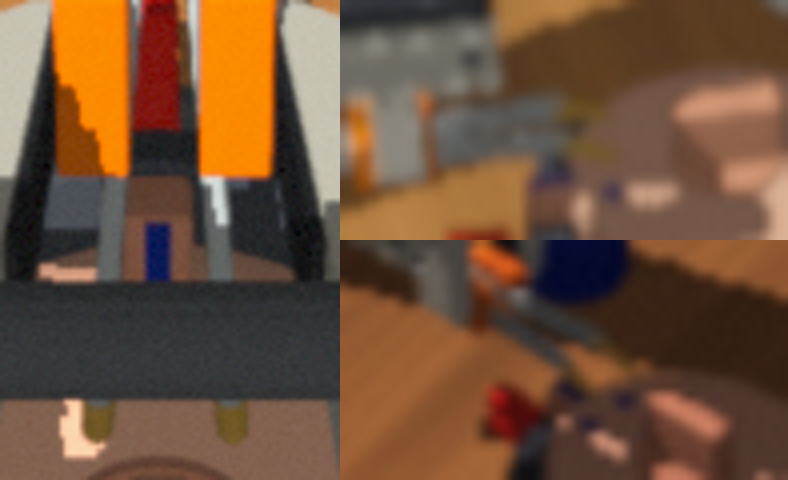

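The tips end at wrist (239,340) and (273,340). In the side view they end at (242,133) and (243,138), with a dot at (243,143). In the scene view the lug stripe is at (283,163) and the dots are at (285.5,168) and (289.5,165). I'll triangulate the tips across the views and compare them with the dots.

```bash
python3 - <<'E'
from h import *
w=cap("wrist");s=cap("side");sc=cap("scene")
D=[np.array([.5821,.1889,.086]),np.array([.5853,.2128,.086])]
for n,c in (("side",s),("scene",sc)):
    print(n,'dots',[proj(c,d) for d in D]);
    for a,ce,st in blobs(c,(110,60,20),(150,255,200),2):
        if abs(ce-proj(c,D[0])).max()<14: print(' blue',a,ce)
    for a,ce,st in blobs(c,(16,110,40),(36,255,255),2):
        if abs(ce-proj(c,D[0])).max()<25: print(' brass',a,ce,st)
def tri(obs):
    A=np.zeros((3,3));b=np.zeros(3)
    for c,u,v in obs:
        d=c["M"][:3,:3]@np.array([(u-c["cx"])/c["f"],(v-c["cy"])/c["f"],1]);d/=np.linalg.norm(d);P=np.eye(3)-np.outer(d,d);A+=P;b+=P@c["M"][:3,3]
    p=np.linalg.solve(A,b);return p,[proj(c,p)-(u,v) for c,u,v in obs]
L=tri([(w,239.2,340.3),(s,242.75,137.75)]);Rr=tri([(w,273,340.3),(s,242.1,133.1)])
T=pose()
for p,r in (L,Rr): print(p,'tool',T[:3,:3].T@(p-T[:3,3]),r,'scene',proj(sc,p))
print(np.linalg.norm(L[0]-Rr[0]))
for z in (.100,.106): print(z,ray(w,239.2,340.3,z),ray(w,273,340.3,z),[proj(sc,ray(w,u,340.3,z)) for u in (239.2,273)],[proj(s,ray(w,u,340.3,z)) for u in (239.2,273)])
E
```

```text
side dots [array([242.6945, 142.098 ]), array([241.7562, 137.3011])]
 brass 18 [238.8333 132.3333] [237 131   5   4  18]
 brass 12 [239.75 137.25] [238 136   5   3  12]
scene dots [array([284.2616, 167.1406]), array([288.7209, 163.9584])]
 brass 3 [288. 159.] [287 158   3   3   3]
[0.5838 0.189  0.1033] tool [-0.0803 -0.0113  0.0028] [array([-0.7186, -1.8936]), array([ 0.2678, -0.3748])] scene [284.9309 163.6534]
[0.5881 0.2137 0.1021] tool [-0.0814  0.0138  0.004 ] [array([-0.8619, -1.948 ]), array([ 0.2569, -0.3972])] scene [289.7769 160.726 ]
0.025098087851998834
0.1 [0.5888 0.1887 0.1   ] [0.592  0.2141 0.1   ] [array([285.9956, 164.9642]), array([290.7223, 161.5576])] [array([244.6946, 138.032 ]), array([243.6111, 132.9706])]
0.106 [0.583  0.1898 0.106 ] [0.5861 0.2144 0.106 ] [array([284.9047, 162.8617]), array([289.4796, 159.5864])] [array([242.6504, 136.5351]), array([241.6315, 131.6504])]
```

The rows are not in the units I measure in: shifts go in units of 5 mm and turns go in units of 0.2 rad. I convert before sending: 0.0035 m is 0.7, 0.003 m is 0.6.

send_path:
  increments: {"steps": [[0, 0, 0, 0.44, -0.16, 0.6, 0.34], [0, 0, 0, 0, 0, 0.6, 0.34], [0, 0, 0, 0, 0, 0.7, 0.34], [0, 0, 0, 0, 0, 0, 0.34], [0, 0, 0, 0, 0, 0, 0.34], [0, 0, 0, 0, 0, 0, 0.34], [0, 0, 0, 0, 0, 0, 0.34], [0, 0, 0, 0, 0, 0, 0.34]]}

```text
time: 13.83
eef_pos: [0.5033, 0.2098, 0.0963]
orientation: [0.063, 0.998, 0.0, 0.0]
ft_force: [-0.1, 0.1, -0.1]
gripper_width: 0.342
grasp_force: 8.2
```

```bash
python3 - <<'E'
from h import *
go(.5041,.2103,.097,3.015);print(env.read_state()['grasp_force'])
w=cap("wrist");s=cap("side");sc=cap("scene")
D=[np.array([.5821,.1889,.086]),np.array([.5853,.2128,.086])];up=np.array([0,0,.007])
for n,c in (("wrist",w),("side",s),("scene",sc)):
    print(n,'dots',[proj(c,d) for d in D],'ideal tips',[proj(c,d+up) for d in D])
    for a,ce,st in blobs(c,(16,110,35),(36,255,255),2):
        if abs(ce-proj(c,D[0]+up)).max()<40: print(' brass',a,ce,st)
a=cv2.resize(w["color"][290:360,215:300],None,fx=4,fy=4,interpolation=cv2.INTER_CUBIC)
b=[cv2.resize(c["color"][v:v+25,u:u+40],(448,280),interpolation=cv2.INTER_CUBIC) for c,u,v in ((s,222,122),(sc,268,148))]
a=np.vstack([a,0*a])
cv2.imwrite("pics/m8.png",np.hstack([a,np.vstack(b)])[:,:,::-1])
E
```

```text
pos [0.5033 0.2098 0.0963] yaw 3.0148181187972143 need rz -0.00018188120278583852 d tool [-0.0008  0.0006 -0.0007] ft [-0.1198  0.1221 -0.061 ] w 0.34199963265845973
8.155332505702972
wrist dots [array([239.7863, 332.0485]), array([271.2508, 332.2049])] ideal tips [array([239.2919, 339.1925]), array([271.7502, 339.3514])]
 brass 65 [239.6769 335.5846] [236 331   8  10  65]
 brass 64 [272.3281 335.4688] [269 330   8  11  64]
side dots [array([242.6945, 142.098 ]), array([241.7562, 137.3011])] ideal tips [array([242.6057, 140.2491]), array([241.6645, 135.4587])]
 brass 13 [237.7692 135.1538] [236 134   5   3  13]
 brass 10 [239.1 140.3] [237 139   5   3  10]
scene dots [array([284.2616, 167.1406]), array([288.7209, 163.9584])] ideal tips [array([284.3606, 165.6649]), array([288.8324, 162.4842])]
 brass 32 [272.4375 134.4375] [267 127  16  16  32]
 brass 6 [281.1667 133.    ] [280 132   3   3   6]
 brass 2 [283.5 165. ] [283 165   2   1   2]
```

View pics/m8.png

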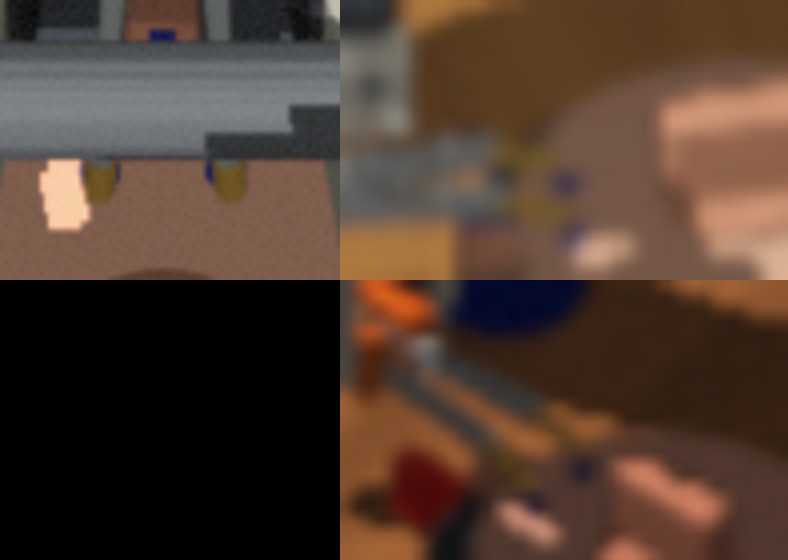

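The tips sit directly above the dots in all three views. They are about 2 px higher in the side and scene views, which is roughly 7 to 8 mm above the lid. The measured gap is about 24 mm. I'll hold still, check the state and hand in.

send_path:
  increments: {"steps": [[0, 0, 0, 0, 0, 0, 0.34], [0, 0, 0, 0, 0, 0, 0.34], [0, 0, 0, 0, 0, 0, 0.34], [0, 0, 0, 0, 0, 0, 0.34], [0, 0, 0, 0, 0, 0, 0.34], [0, 0, 0, 0, 0, 0, 0.34], [0, 0, 0, 0, 0, 0, 0.34], [0, 0, 0, 0, 0, 0, 0.34], [0, 0, 0, 0, 0, 0, 0.34], [0, 0, 0, 0, 0, 0, 0.34]]}

```text
time: 14.82
eef_pos: [0.5031, 0.2098, 0.0961]
orientation: [0.063, 0.998, -0.0, -0.0]
ft_force: [0.8, 0.7, -0.9]
gripper_width: 0.344
grasp_force: 8.2
```

```bash
python3 -c "
from h import *
print(pose()[:3,3],env.read_state()['grasp_force'],env.read_state()['gripper_width']);print(env.sign_off())"
```

```text
[0.5031 0.2098 0.0961] 8.155345916748047 0.3443113249300539
the job is handed in; nothing more can be done
None
```

I handed the job in at about 15 s, and the hand-in returned no verdict: the lug faces the pointer, and the tweezers are held steady with their tips about 7–8 mm above the two dots at a gap of about 24 mm, both measured from the camera images.

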